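Make up the colour lots from the cutter stand

TASK

Make up the two colour lots for the auction: every orange cookie cutter goes into the carton lined with pale orange paper and every blue one into the carton lined with pale blue, both those lying on the table and the coloured one at the very back of the crowded prong. To free that one, first move the bare tin cutters hanging in front of it over to the spare prong, where they stay hanging on show. Set the cutters down rather than letting them drop, and leave the other wares standing where they are.

Things in the scene. Friction and masses are not known exactly. Their poses are not given: they have to be found in the camera images.
- prong_full (a point): root of the crowded prong, on its centre line. Fixed level round bar 8 mm thick, 170 mm above the table, running 155 mm along this frame's -x (roughly to the robot), then over 10 mm more its centre line turns up by 14 mm. z is up. The cutters hang here ridge up, x axis along the bar, about 32 mm apart, rearmost 35 mm from the root.
- prong_spare (a point): root of the spare prong, on its centre line. Fixed level round bar 8 mm thick, 170 mm above the table, running 155 mm along this frame's -x (roughly to the robot), then over 10 mm more its centre line turns up by 14 mm. z is up. Empty at the start.
- stand_full: black countertop stand (fixed) of the crowded prong; origin under its 16 mm column, which ends at the prong's root 170 mm up, nothing higher. Base plate 210 x 100 x 8 mm under the prong, from 175 mm in front (-x) to 35 behind. A cutter hangs with its roof's inside on the bar, centre 19 mm under the bar's centre line; raised 20 to 32 mm it passes over the turned-up tip.
- stand_spare: black countertop stand (fixed) of the spare prong, same make and size as stand_full.
- carton_orange_in (a point): shallow open cardboard carton lined with pale orange paper and with bold round orange dots on its front and back: fixed, outside 162 (x) x 262 (y) x 66 mm high, walls and floor 6 mm, inside 150 x 250. This point is the centre of its inner floor, z up.
- carton_blue_in (a point): shallow open cardboard carton lined with pale blue paper and with bold round cobalt blue dots on its front and back: fixed, outside 162 (x) x 262 (y) x 66 mm high, walls and floor 6 mm, inside 150 x 250. This point is the centre of its inner floor, z up.
- tin_1_mid (a point): tin (silver) cutter, front place on crowded prong, may be absent: house-shaped rigid ring open through its depth: 48 mm wide, 58 from base to ridge, 22 deep, walls 3; 60 g; flat base, two parallel side walls 34 high, 45-degree gable. Point: centre, 29 mm from base and ridge. x: the depth (open way), y: across the width, square to the side walls, z: base to ridge; side walls span z -29 to +5 mm.
- tin_2_mid (a point): tin (silver) cutter, second place on crowded prong, may be absent: same shape and axes as tin_1.
- tin_3_mid (a point): tin (silver) cutter, third place on crowded prong, may be absent: same shape and axes as tin_1.
- rear_orange_mid (a point): orange cutter at the back of the crowded prong (either rear_orange or rear_blue is there, never both): same shape and axes as tin_1.
- rear_blue_mid (a point): blue cutter at the back of the crowded prong (either rear_orange or rear_blue is there, never both): same shape and axes as tin_1.
- orange_1_mid (a point): orange cutter lying flat on the table, depth axis upright, any heading (may be absent): same shape and axes as tin_1.
- orange_2_mid (a point): orange cutter lying flat on the table, depth axis upright, any heading (may be absent): same shape and axes as tin_1.
- blue_1_mid (a point): blue cutter lying flat on the table, depth axis upright, any heading (may be absent): same shape and axes as tin_1.
- blue_2_mid (a point): blue cutter lying flat on the table, depth axis upright, any heading (may be absent): same shape and axes as tin_1.
- tumbler: orange glass tumbler, 62 mm across, 70 high, loose, not part of the job. Origin at the centre of its underside.
- egg_cup: white egg cup, 50 mm across, 60 high, loose, not part of the job. Origin at the centre of its underside.
- cobalt_bottle: cobalt blue bottle, 64 mm across, 190 high, loose, not part of the job. Origin at the centre of its underside.
- milk_bottle: clear milk bottle, 82 mm across, 205 high, loose, not part of the job. Origin at the centre of its underside.
- teacup: white cup, 80 mm across, 62 high, loose, not part of the job. Origin at the centre of its underside.
Mind the look-alikes: they are no part of the job. What is shaped like the part that bears rear_orange_mid but yellow is not meant.

How it is judged:
By the outcome, as a careful person would: the job done as asked, in the order asked, and still so for the second after the job is handed in, with the robot touching nothing.
Of tin_1, tin_2, tin_3 only 2 to 3 are there at a start; the rules pass over those that are not, and their reading is None.
Of rear_orange, rear_blue only 1 to 1 are there at a start; the rules pass over those that are not, and their reading is None.
Of orange_1, orange_2, blue_1, blue_2 only 3 to 4 are there at a start; the rules pass over those that are not, and their reading is None.
At some moment in a run one of orange_1, orange_2, blue_1, blue_2 may be knocked a few centimetres aside while the robot is not near it.
It also fails if it takes over 210 s, if anything falls off the work surface, if the arm or the gripper's body presses on something with over 40 N, if the wrist force passes 120 N, or if a joint passes its speed limit or range.

ROBOT

A 6-joint arm with a two-finger parallel gripper is mounted at the origin on the work surface. World frame = base frame: x ahead of the robot, y to its left, z up, the work surface at z = 0. Lengths are in mm, angles in rad, forces in N, time in s.
With the tool pointing down it reaches from about 300 to 775 mm from the base axis. Payload 14.6 kg.
Tool frame: the origin (TCP) lies between the finger pads; the fingertips stand 25 mm ahead of it and the grasp point (between the pads) lies 6 mm ahead of it; z points along the fingers, y is the line along which they close (so a half turn about z gives the same grasp; the last joint's range is limited). The gripper opens to 94 mm and grips with 3 to 60 N. Pads are 16 mm wide; open, the fingers measure 119 mm over their backs; the gripper's body (75 mm by 177 mm) begins 78 mm behind the grasp point.
Start: joints at [-1.349, 0.3, 1.521, -0, 1.321, -0.067], TCP at [156.634, -527.215, 230.446] pointing down, gripper open.
Joint ranges: [-3.03, 3.03], [-0.79, 2.21], [0.23, 2.52], [-1.04, 4.18], [0, 3.07], [-2.55, 2.55]. Speed limits (rad/s): [2.22, 2.22, 2.57, 3.14, 3.14, 3.14].

INTERFACE

Orientations are given as [roll, pitch, yaw] about the fixed x, y, z axes, in that order (R = Rz(yaw) Ry(pitch) Rx(roll)).
In Python, from cell import manip gives the robot as it stands. The module is installed in compiled form; this text tells all that it offers.
- The arm moves only by the tool step_arm, never from a script. Its argument "series" is one flat list of numbers, 5 for each row, row after row: the shift along the world's x, y, z in mm, then the turn about the world's z in rad, then the closure, from 0 (fully open) to 1 (shut). In form: [dx, dy, dz, spin, jaw, dx, dy, dz, spin, jaw, ...]. A call has 1 to 20 rows; each row shifts and turns the commanded pose from where the row before left it; what a row does not reach is not made up. A row lasts 1/8 s, in which the tool goes at most 62.5 mm and 10.7 degrees, less where a joint would pass 70% of its speed; a pose out of reach is approached as far as the arm can. A call is refused whole if a number of a shift passes 62.5 or a number of a turn 0.188, either way. A call with a gripper value outside its range is refused whole. The fingers move at their own pace and stop on an object; "squeeze" is the grip in N (left out, the last holds). Time passes only in rows, so rows that do not move let the fingers close. It gives the time, the measured TCP pose, the force, the opening and the grip force at its end, in the units of the state.
- manip.read_state(): the state, without advancing time (a new reading comes with each control period).
- manip.camera(name): name is "scene" or "top"; returns (picture, depth): 420x560x3 uint8, blue, green, red; 420x560 float32, mm along the optical axis (not along the pixel's ray), 0 where there is no reading.
- manip.camera_info(name): a dict with "fovy" (degrees; the focal length in pixels is half the picture's height over the tangent of half this angle, whatever the lens; pixels are square), "cx", "cy" (the principal point, pixels), "eye" and "orientation" of the camera in the world. Camera axes: x right, y down, z forward; pixel columns grow to the right and rows downward; lengths in mm; the calibration is good to about 2 mm. A picture is of the moment at which its call begins. camera_info takes no time and is no camera call.
- manip.sign_off(): hands the job in; it is judged then, once.
The state is a dict: "clock": time; "joints": joint angles; "qd": joint speeds; "effort": joint torques, N m; "eef_pos": TCP position; "eef_rot": TCP orientation; "wrist_force": force on the tool from outside, world axes, zero at the start; "moment": the same for the moment, N m; "finger_gap": finger opening in mm; "finger_force": force on a finger pad.
Only numpy, scipy, OpenCV 4.12 (cv2) and the standard library are available. Lean on these libraries where they do the work, as an engineer would, in place of code of your own. Each camera call takes 0.05 s, during which the arm holds its last target. There are 200 camera calls.

## Working session

There is one attempt and no reset: what is moved stays moved. The work goes in short steps, Python scripts to look and compute and a tool call to move; the robot and the scene stay as the last step left them, time stands still between calls to the robot, and variables do not carry over. Pictures are saved under pics/ and viewed, at most 14 in all, crops included, and the job is handed in when it is done.

Besides the shell and the picture viewer there is one more tool, called by a JSON object that holds its "fn" and its "kwargs", one argument or row to a line. step_arm: Moves the arm, as the interface text tells. Its arguments: {"type":"object","properties":{"series":{"type":"array"},"squeeze":{"type":"number"}},"required":["series"]}

```bash
mkdir -p pics; cat > h.py <<'E'
import numpy as np, cv2
from cell import manip
from scipy.spatial.transform import Rotation as Ro
def info(n):
    i=manip.camera_info(n); o=np.array(i["orientation"],float)
    R=o if o.shape==(3,3) else (Ro.from_euler('xyz',o).as_matrix() if o.size==3 else None)
    return 210/np.tan(np.radians(i["fovy"])/2),i["cx"],i["cy"],np.array(i["eye"],float),R
def shot(n,f=None):
    p,d=manip.camera(n)
    if f: cv2.imwrite(f"pics/{f}.png",p); np.save(f"pics/{f}.npy",d)
    return p,d
def cloud(n,d):
    f,cx,cy,e,R=info(n); v,u=np.mgrid[:d.shape[0],:d.shape[1]]
    P=np.stack([(u-cx)/f*d,(v-cy)/f*d,d],-1)
    return P@R.T+e
def proj(n,P):
    f,cx,cy,e,R=info(n); c=(np.atleast_2d(P)-e)@R
    return np.c_[c[:,0]/c[:,2]*f+cx,c[:,1]/c[:,2]*f+cy]
E
python3 - <<'E'
from h import *
for n in("scene","top"):
    print(manip.camera_info(n)); shot(n,n+"0")
print(manip.read_state())
E
```

```text
{'fovy': 44.5346471582612, 'cx': 264.59777061411705, 'cy': 201.10217299276772, 'eye': array([1036.4629336 ,  643.52516256, 1341.5777255 ]), 'orientation': array([-2.60229899, -0.00954518,  2.53443805])}
{'fovy': 57.60583943360986, 'cx': 276.2625305590637, 'cy': 215.1401032831623, 'eye': array([ 428.73323885,   77.22327268, 1262.22970153]), 'orientation': array([-2.97098638, -0.02346669, -1.58147821])}
{'clock': 0.1, 'joints': array([-1.34859984e+00,  3.00401133e-01,  1.52151529e+00, -7.88546223e-06,
        1.32069900e+00, -6.65881267e-02]), 'qd': array([-0.00020522, -0.00190659, -0.00266944, -0.0008814 ,  0.00068573,
        0.00072368]), 'effort': array([ 3.32230527e-03, -5.32639790e+01, -3.53281832e+01,  7.09921564e-02,
        2.34986236e-02, -7.03351498e-05]), 'eef_pos': array([ 156.58860779, -527.02037197,  229.95252773]), 'eef_rot': array([-3.14057165e+00, -6.04323069e-05,  2.88786540e-01]), 'wrist_force': array([0.75102393, 0.32354958, 1.34103655]), 'moment': array([ 0.0030197 , -0.02912224, -0.03368657]), 'finger_force': 0.0, 'finger_gap': 93.74268157678067}
```

View pics/scene0.png

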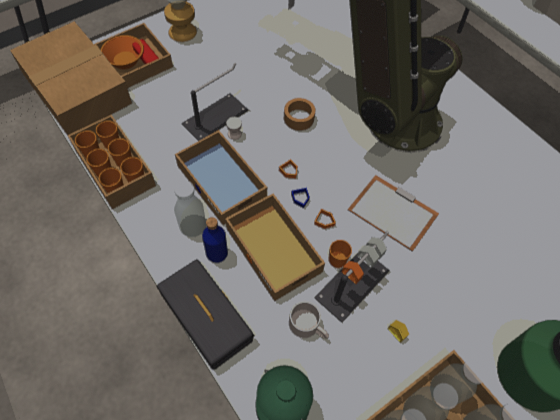

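View pics/top0.png

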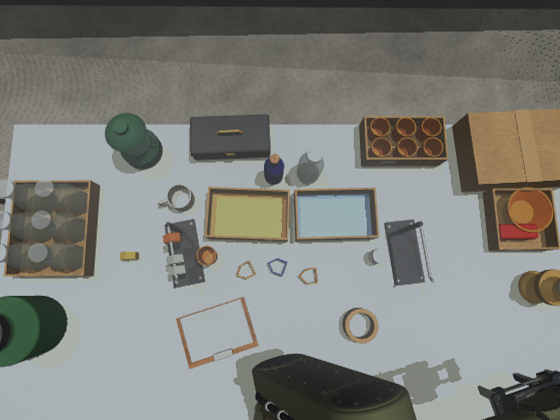

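The scene view shows the crowded prong at about (360,260), with tins in front and an orange cutter at the rear. The spare prong is at (215,85). In the top view three cutters lie on the table: orange (246,270), blue (278,267) and orange (308,276). A yellow one at (129,256) is a decoy. The tumbler (207,256) stands close to the crowded prong, and the egg cup (373,256) is beside the spare one.

```bash
python3 - <<'E'
from h import *
p=cv2.imread("pics/top0.png"); d=np.load("pics/top0.npy"); P=cloud("top",d)
hsv=cv2.cvtColor(p,cv2.COLOR_BGR2HSV)
def at(u,v): return P[v,u].round(0)
for n,(u,v) in dict(tableA=(340,190+70),table2=(150,300),ofloor=(248,217),bfloor=(335,215),standfull=(185,278),sparebase=(405,265)).items(): print(n,at(u,v))
# table cutters
for n,(u,v) in dict(o1=(246,270),b1=(278,267),o2=(308,276)).items():
    s=np.s_[v-16:v+17,u-16:u+17]
    m=(P[s][...,2]>10)&(P[s][...,2]<40)&(hsv[s][...,1]>90)
    vv,uu=np.nonzero(m); q=P[s][m]
    print(n,m.sum(),q.mean(0).round(1),"zmed",np.median(q[:,2]).round(1),"xr",q[:,0].min().round(),q[:,0].max().round(),"yr",q[:,1].min().round(),q[:,1].max().round())
# cartons: rims
for n,(a,b,c,e) in dict(co=(200,292,183,246),cb=(290,382,183,246)).items():
    q=P[c:e,a:b].reshape(-1,3); q=q[(q[:,2]>55)&(q[:,2]<75)]
    r=cv2.minAreaRect(q[:,:2].astype(np.float32)); print(n,r,len(q))
# stand base plates
for n,(a,b,c,e) in dict(sf=(160,206,212,292),ss=(382,430,212,292)).items():
    g=P[c:e,a:b]; h=p[c:e,a:b]
    m=(abs(g[...,2]-8)<6)&(h.max(-1)<90); q=g[m]
    print(n,cv2.minAreaRect(q[:,:2].astype(np.float32)),m.sum())
    q=g[(g[...,2]>120)&(g[...,2]<260)]; print(len(q),q.min(0).round(),q.max(0).round())
cv2.imwrite("pics/c1.png",np.hstack([cv2.resize(p[205:300,150:245],(570,570)[::1],interpolation=cv2.INTER_CUBIC)[:, :390],cv2.resize(p[205:300,365:440],(400,507),interpolation=cv2.INTER_CUBIC)[:1].repeat(570,0)*0+cv2.resize(p[205:300,375:435],(400,570),interpolation=cv2.INTER_CUBIC)]))
s=cv2.imread("pics/scene0.png"); cv2.imwrite("pics/c2.png",np.hstack([cv2.resize(s[220:330,310:400],(400,489)),cv2.resize(s[55:145,170:250],(400,489))]))
E
```

```text
tableA [ 494. -163.    3.]
table2 [373. 452.   5.]
ofloor [639. 140.   7.]
bfloor [ 644. -152.    6.]
standfull [441. 342.   5.]
sparebase [ 476. -377.    5.]
o1 46 [463.3 148.9  22.1] zmed 22.3 xr 439.0 493.0 yr 119.0 174.0
b1 39 [474.3  43.4  23.2] zmed 23.2 xr 447.0 498.0 yr 16.0 74.0
o2 39 [444.9 -56.8  22.4] zmed 22.0 xr 421.0 468.0 yr -80.0 -25.0
co ((642.0723266601562, 137.88543701171875), (262.5487060546875, 162.96592712402344), 87.27294921875) 622
cb ((640.5634155273438, -145.40182495117188), (163.6117706298828, 263.4773864746094), 0.6641206741333008) 645
sf ((522.791748046875, 346.83477783203125), (206.54249572753906, 99.19274139404297), 10.648698806762695) 1073
669 [426. 310. 120.] [599. 379. 188.]
ss ((519.90966796875, -380.85272216796875), (205.3345184326172, 111.40777587890625), 5.15279483795166) 1171
201 [ 432. -387.  121.] [ 595. -361.  180.]
```

View pics/c1.png

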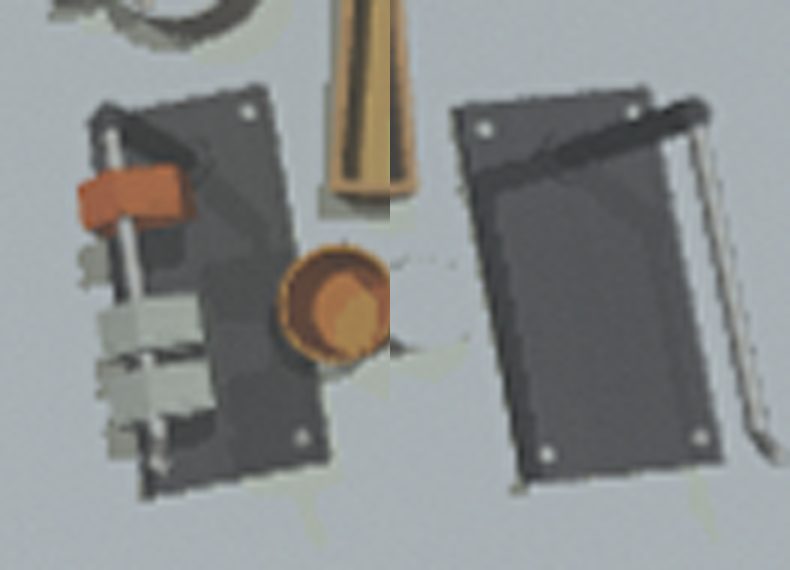

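View pics/c2.png

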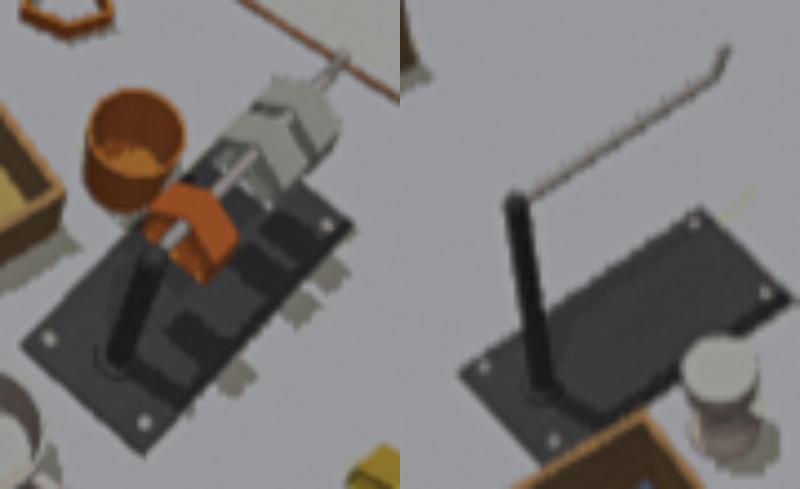

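The close-ups show two tin cutters on the front half of the crowded prong and the orange one at the rear. The spare prong is empty. Next I'll fit the prong lines, cutter places and table cutter poses.

```bash
cat >> h.py <<'E'
from scipy.optimize import minimize
V=np.array([[-24,-29],[24,-29],[24,5],[0,29],[-24,5]],float)
def ringmodel(c,th,n,shape,z0=0):
    x=np.array([np.cos(th),np.sin(th)]); y=np.array([-x[1],x[0]])  # y: base->ridge direction = x rotated; width axis = -y
    m=np.zeros(shape,np.uint8); S=8
    def poly(s,z):
        v=V*s; return np.c_[c[0]+v[:,1]*x[0]+v[:,0]*y[0],c[1]+v[:,1]*x[1]+v[:,0]*y[1],np.full(5,z)]
    big=np.zeros((shape[0],shape[1]),np.uint8)
    out=np.zeros_like(big)
    for i in range(5):
        o=poly(1,z0+22); b=poly(1,z0); I=poly(.875,z0+22)
        j=(i+1)%5
        for q in ([o[i],o[j],I[j],I[i]],[o[i],o[j],b[j],b[i]],[I[i],I[j],poly(.875,z0)[j],poly(.875,z0)[i]]):
            cv2.fillConvexPoly(out,np.round(proj(n,np.array(q))*16).astype(np.int32),255,cv2.LINE_AA,4)
    return out/255.
def cmask(p,col):
    h=cv2.cvtColor(p,cv2.COLOR_BGR2HSV)
    lo,hi=((3,100,60),(18,255,255)) if col=='o' else ((105,100,40),(130,255,255))
    return cv2.inRange(h,lo,hi)/255.
def fitcut(imgs,col,xy,z0=0):
    W={}
    for n,p in imgs.items():
        u,v=proj(n,[xy[0],xy[1],z0+11])[0].astype(int); s=np.s_[max(v-26,0):v+27,max(u-26,0):u+27]; W[n]=(s,cmask(p,col))
    def cost(q):
        t=0
        for n,(s,m) in W.items():
            M=ringmodel(q[:2],q[2],n,m.shape,z0)[s]; m=m[s]
            t+=1-np.minimum(M,m).sum()/np.maximum(M,m).sum()
        return t
    best=min((minimize(cost,[xy[0],xy[1],t],method='Nelder-Mead',options=dict(initial_simplex=np.array([[xy[0],xy[1],t],[xy[0]+6,xy[1],t],[xy[0],xy[1]+6,t],[xy[0],xy[1],t+.3]]),maxiter=80)) for t in np.arange(0,6.28,.52)),key=lambda r:r.fun)
    return best.x,best.fun
E
python3 - <<'E'
from h import *
I={n:cv2.imread(f"pics/{n}0.png") for n in("top","scene")}
for n,c,xy in(("o1",'o',(463,149)),("b1",'b',(474,43)),("o2",'o',(445,-57))):
    for s in (I,{"top":I["top"]},{"scene":I["scene"]}):
        x,f=fitcut(s,c,xy); print(n,x[:2].round(1),(x[2]%6.283).round(2),round(f,2))
for cam in("top","scene"):
    P=cloud(cam,np.load(f"pics/{cam}0.npy")); p=I[cam]; sat=cv2.cvtColor(p,cv2.COLOR_BGR2HSV)[...,1]
    for n,y0,y1 in(("full",300,400),("spare",-420,-330)):
        m=(P[...,0]>400)&(P[...,0]<610)&(P[...,1]>y0)&(P[...,1]<y1)
        q=P[m&(abs(P[...,2]-174)<8)]
        print(cam,n,len(q),q.min(0).round(),q.max(0).round(),"line",np.polyfit(q[:,0],q[:,1],1).round(3), "zmed",np.median(q[:,2]).round(1))
        b=P[m&(abs(P[...,2]-8)<5)&(p.max(-1)<90)]
        r=cv2.minAreaRect(b[:,:2].astype(np.float32)); print("  base",np.round(r[0],1),np.round(r[1],1),round(r[2],1))
        if n=="full":
            for nm,mm in(("or",sat>120),("tin",sat<40)):
                k=P[m&mm&(P[...,2]>130)]
                if len(k): print("  ",nm,len(k),np.histogram(k[:,0],bins=np.arange(420,620,6)))
E
```

```text
Traceback (most recent call last):
  File "h.py", line 48, in fitcut
    best=min((minimize(cost,[xy[0],xy[1],t],method='Nelder-Mead',options=dict(initial_simplex=np.array([[xy[0],xy[1],t],[xy[0]+6,xy[1],t],[xy[0],xy[1]+6,t],[xy[0],xy[1],t+.3]]),maxiter=80)) for t in np.arange(0,6.28,.52)),key=lambda r:r.fun)
  File "h.py", line 48, in <genexpr>
    best=min((minimize(cost,[xy[0],xy[1],t],method='Nelder-Mead',options=dict(initial_simplex=np.array([[xy[0],xy[1],t],[xy[0]+6,xy[1],t],[xy[0],xy[1]+6,t],[xy[0],xy[1],t+.3]]),maxiter=80)) for t in np.arange(0,6.28,.52)),key=lambda r:r.fun)
              ~~~~~~~~^^^^^^^^^^^^^^^^^^^^^^^^^^^^^^^^^^^^^^^^^^^^^^^^^^^^^^^^^^^^^^^^^^^^^^^^^^^^^^^^^^^^^^^^^^^^^^^^^^^^^^^^^^^^^^^^^^^^^^^^^^^^^^^^^^^^^^^^^^^^^^^^^^^^^^^^^^^^^^^^^^^^^^^
  File "h.py", line 45, in cost
    M=ringmodel(q[:2],q[2],n,m.shape,z0)[s]; m=m[s]
      ~~~~~~~~~^^^^^^^^^^^^^^^^^^^^^^^^^
  File "h.py", line 32, in ringmodel
    cv2.fillConvexPoly(out,np.round(proj(n,np.array(q))*16).astype(np.int32),255,cv2.LINE_AA,4)
                                    ~~~~^^^^^^^^^^^^^^^
  File "h.py", line 17, in proj
    f,cx,cy,e,R=info(n); c=(np.atleast_2d(P)-e)@R
                ~~~~^^^
  File "h.py", line 5, in info
    i=manip.camera_info(n); o=np.array(i["orientation"],float)
ValueError: time passes only in moves, steps and waits
```

```bash
sed -i 's/^def info(n):/from functools import lru_cache\n@lru_cache\ndef info(n):/' h.py
cat > m1.py <<'E'
from h import *
I={n:cv2.imread(f"pics/{n}0.png") for n in("top","scene")}
for n,c,xy in(("o1",'o',(463,149)),("b1",'b',(474,43)),("o2",'o',(445,-57))):
    for s in (I,{"top":I["top"]},{"scene":I["scene"]}):
        x,f=fitcut(s,c,xy); print(n,x[:2].round(1),(x[2]%6.283).round(2),round(f,2))
for cam in("top","scene"):
    P=cloud(cam,np.load(f"pics/{cam}0.npy")); p=I[cam]; sat=cv2.cvtColor(p,cv2.COLOR_BGR2HSV)[...,1]
    for n,y0,y1 in(("full",300,400),("spare",-420,-330)):
        m=(P[...,0]>400)&(P[...,0]<610)&(P[...,1]>y0)&(P[...,1]<y1)
        q=P[m&(abs(P[...,2]-174)<8)]
        print(cam,n,len(q),q.min(0).round(),q.max(0).round(),"line",np.polyfit(q[:,0],q[:,1],1).round(3), "zmed",np.median(q[:,2]).round(1))
        b=P[m&(abs(P[...,2]-8)<5)&(p.max(-1)<90)]
        r=cv2.minAreaRect(b[:,:2].astype(np.float32)); print("  base",np.round(r[0],1),np.round(r[1],1),round(r[2],1))
        if n=="full":
            for nm,mm in(("or",sat>120),("tin",sat<40)):
                k=P[m&mm&(P[...,2]>130)]
                if len(k): print("  ",nm,len(k),np.histogram(k[:,0],bins=np.arange(420,620,6))[0])
E
python3 m1.py
```

```text
o1 [459.5 151.8] 2.15 1.41
o1 [460.5 150.9] 2.24 0.76
o1 [458.7 152.7] 2.16 0.65
b1 [477.   48.9] 1.06 1.33
b1 [477.6  49. ] 1.17 0.79
b1 [476.1  49.6] 0.95 0.53
o2 [443.  -50.4] 1.55 1.31
o2 [443.5 -53.6] 1.56 0.8
o2 [440.8 -48.8] 1.55 0.5
top full 348 [437. 317. 166.] [599. 369. 181.] line [1.90000e-01 2.47082e+02] zmed 173.1
  base [514.6 346.2] [190.4  96.9] 10.4
   or 123 [ 0  0  0  0  0  0  0  0  0  0  0  0  0  0  0  0  0  0  0  0  9 33 34 33
 14  0  0  0  0  0  0  0  0]
   tin 451 [ 2  6  6  5 13 25 52 41 31 16 26 38 41 38 17  6  6  5  6  8  4  1  0  0
  3  6  5 18 18  8  0  0  0]
top spare 183 [ 424. -390.  167.] [ 593. -362.  181.] line [ 1.13000e-01 -4.34328e+02] zmed 173.7
  base [ 511.6 -374.9] [194.2  89.8] 0.4
scene full 392 [430. 323. 166.] [599. 377. 182.] line [1.90000e-01 2.51747e+02] zmed 172.7
  base [511.6 350.2] [197.1  98.1] 1.3
   or 197 [ 0  0  0  0  0  0  0  0  0  0  0  0  0  0  0  0  0  0  0  2 30 48 41 54
 20  1  0  1  0  0  0  0  0]
   tin 554 [ 0 10 11  8 17 36 45 47 39 19 35 43 51 41 27  6  9  7  7  5  0  0  0  0
  4  8  6  6 28 39  0  0  0]
scene spare 142 [ 420. -388.  166.] [ 595. -356.  182.] line [ 1.26000e-01 -4.37352e+02] zmed 171.9
  base [ 510.3 -375.1] [ 89.5 199.2] 89.8
```

{"fn": "step_arm", "kwargs": {
  "series": [24, 41, 0, 0, 0, 24, 41, 0, 0, 0, 24, 41, 0, 0, 0, 24, 41, 0, 0, 0, 24, 41, 0, 0, 0, 24, 41, 0, 0, 0, 24, 41, 0, 0, 0, 24, 41, 0, 0, 0, 3, 45, 0, -0.01, 0, 3, 45, 0, -0.01, 0, 3, 45, 0, -0.01, 0, 3, 45, 0, -0.01, 0, 3, 45, 0, -0.01, 0, 3, 45, 0, -0.01, 0, 3, 45, 0, -0.01, 0, 3, 45, 0, -0.01, 0, 3, 45, 0, -0.01, 0, 3, 45, 0, -0.01, 0, 3, 45, 0, 0, 0, 3, 45, 0, 0, 0],
  "squeeze": 20
}}

```text
clock: 2.6
eef_pos: [384.4, 342.3, 230.2]
eef_rot: [3.141, 0.0, 0.189]
wrist_force: [0.6, 0.9, -0.7]
finger_gap: 94.0
finger_force: 0.0
```

{"fn": "step_arm", "kwargs": {
  "series": [25, -1, 0, 0, 0, 25, -1, 0, 0, 0, 25, -2, 0, 0, 0, 0, 0, -20, 0, 0, 0, 0, -20, 0, 0, 0, 0, -20, 0, 0, 0, 0, -12, 0, 0, 0, 0, -12, 0, 0, 0, 0, 0, 0, 0]
}}

```text
clock: 3.72
eef_pos: [459.4, 336.6, 145.8]
eef_rot: [3.141, 0.001, 0.189]
wrist_force: [-0.2, -0.3, 0.9]
finger_gap: 93.9
finger_force: 0.0
```

```bash
python3 - <<'E'
from h import *
p,d=shot("top","t1"); s,ds=shot("scene","s1"); print(manip.read_state()["eef_pos"])
cv2.imwrite("pics/c3.png",np.hstack([cv2.resize(p[205:300,140:220],(400,475)),cv2.resize(s[220:330,310:400],(400,475))]))
E
```

```text
[459.80712807 336.91293025 146.90131559]
```

View pics/c3.png

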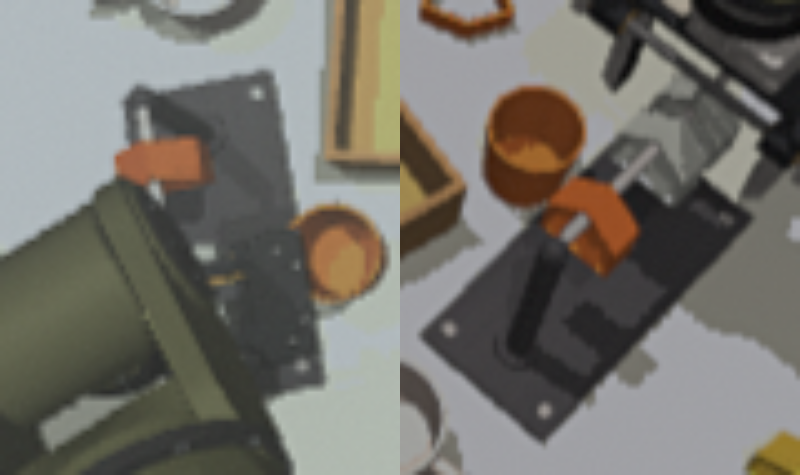

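The left half (top view) shows the arm over the tins. In the right half (scene view) the fingers straddle the front tin at about (690,100), so I'll close.

{"fn": "step_arm", "kwargs": {
  "series": [0, 0, 0, 0, 0.4, 0, 0, 0, 0, 0.6, 0, 0, 0, 0, 1, 0, 0, 0, 0, 1, 0, 0, 0, 0, 1, 0, 0, 0, 0, 1, 0, 0, 0, 0, 1]
}}

```text
clock: 4.7
eef_pos: [459.6, 336.9, 146.5]
eef_rot: [-3.141, -0.0, 0.189]
wrist_force: [-0.5, 1.5, 0.2]
finger_gap: 48.2
finger_force: 20.0
```

{"fn": "step_arm", "kwargs": {
  "series": [0, 0, 7, 0, 1, 0, 0, 7, 0, 1, 0, 0, 6, 0, 1, 0, 0, 6, 0, 1, 0, 0, 0, 0, 1, -10, -1.9, 0, 0, 1, -10, -1.9, 0, 0, 1, -10, -1.9, 0, 0, 1, -10, -1.9, 0, 0, 1, -10, -1.9, 0, 0, 1, -10, -1.9, 0, 0, 1, -10, -1.9, 0, 0, 1, 0, 0, 0, 0, 1]
}}

```text
clock: 6.32
eef_pos: [389.1, 323.5, 172.6]
eef_rot: [-3.142, -0.0, 0.189]
wrist_force: [0.1, -0.2, -0.6]
finger_gap: 48.2
finger_force: 20.0
```

{"fn": "step_arm", "kwargs": {
  "series": [0, -30, 0, -0.004, 1, 0, -45, 0, -0.004, 1, 0, -45, 0, -0.004, 1, 0, -45, 0, -0.004, 1, 0, -45, 0, -0.004, 1, 0, -45, 0, -0.004, 1, 0, -45, 0, -0.004, 1, 0, -45, 0, -0.004, 1, 0, -45, 0, -0.004, 1, -1, -45, 0, -0.004, 1, -1, -45, 0, -0.004, 1, -1, -45, 0, -0.004, 1, -1, -45, 0, -0.004, 1, -1, -45, 0, -0.004, 1, -1, -45, 0, -0.004, 1, -1, -45, 0, -0.004, 1, -1, -8, 0, -0.005, 1, 0, 0, 0, 0, 1]
}}

```text
clock: 8.57
eef_pos: [381.5, -389.5, 172.1]
eef_rot: [-3.141, 0.0, 0.119]
wrist_force: [-0.2, -0.2, -0.5]
finger_gap: 48.6
finger_force: 20.0
```

```bash
python3 - <<'E'
from h import *
s,ds=shot("scene","s2"); print(manip.read_state()["eef_pos"])
P=cloud("scene",ds)
m=(P[...,0]>415)&(P[...,0]<600)&(P[...,1]>-420)&(P[...,1]<-330)&(abs(P[...,2]-172)<6)
q=P[m]; print(len(q),np.polyfit(q[:,0],q[:,1],1))
t=P[(P[...,0]>410)&(P[...,0]<445)&(P[...,1]>-420)&(P[...,1]<-360)&(P[...,2]>155)&(P[...,2]<195)]
print(t[np.argsort(t[:,0])][::3].round())
cv2.imwrite("pics/c4.png",cv2.resize(s[40:150,170:290],(654,600)))
E
```

```text
[ 381.66834033 -388.8719126   172.28552344]
131 [ 1.16706451e-01 -4.33115965e+02]
[[ 422. -384.  186.]
 [ 425. -380.  182.]
 [ 427. -383.  177.]
 [ 431. -383.  179.]
 [ 432. -382.  168.]
 [ 434. -384.  163.]
 [ 439. -383.  171.]
 [ 442. -383.  168.]]
```

View pics/c4.png

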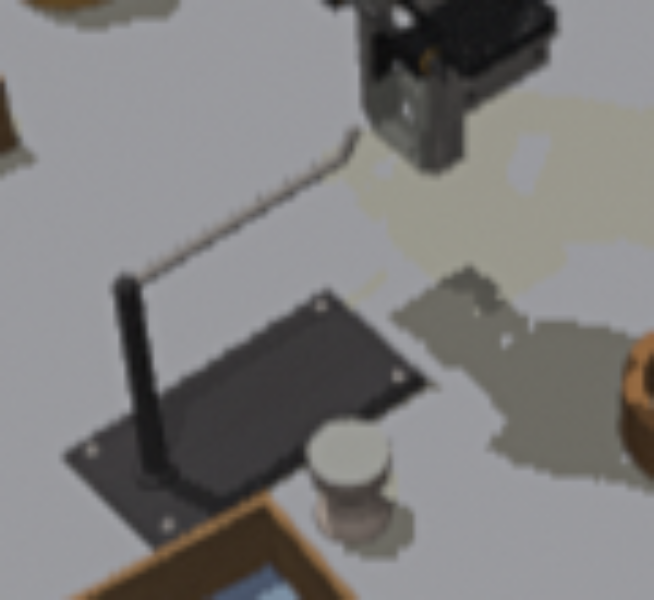

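The tin is held squarely at (420,110), just in front of the turned-up tip at (350,140) and level with the bar. I'll slide it on.

{"fn": "step_arm", "kwargs": {
  "series": [12, 1.4, 0, 0, 1, 12, 1.4, 0, 0, 1, 12, 1.4, 0, 0, 1, 12, 1.4, 0, 0, 1, 12, 1.4, 0, 0, 1, 12, 1.4, 0, 0, 1, 0, 0, 0, 0, 1]
}}

```text
clock: 9.5
eef_pos: [454.3, -380.9, 172.2]
eef_rot: [-3.141, 0.0, 0.121]
wrist_force: [-0.0, -0.3, -1.0]
finger_gap: 48.0
finger_force: 20.0
```

{"fn": "step_arm", "kwargs": {
  "series": [12, 1.4, 0, 0, 1, 12, 1.4, 0, 0, 1, 12, 1.4, 0, 0, 1, 12, 1.4, 0, 0, 1, 12, 1.4, 0, 0, 1, 8, 0.9, 0, 0, 1, 0, 0, -6, 0, 1, 0, 0, -6, 0, 1, 0, 0, -5, 0, 1, 0, 0, -3, 0, 1, 0, 0, -3, 0, 1, 0, 0, -2, 0, 1, 0, 0, 0, 0, 1]
}}

```text
clock: 11.12
eef_pos: [521.7, -373.4, 147.6]
eef_rot: [3.141, -0.0, 0.12]
wrist_force: [0.3, -2.1, 0.2]
finger_gap: 48.4
finger_force: 20.0
```

{"fn": "step_arm", "kwargs": {
  "series": [0, 0, -1, 0, 1, 0, 0, 0, 0, 1, 0, 0, -1, 0, 1, 0, 0, 0, 0, 1]
}}

```text
clock: 11.62
eef_pos: [522.1, -373.9, 146.7]
eef_rot: [3.139, -0.002, 0.12]
wrist_force: [0.4, -2.7, 7.2]
finger_gap: 48.2
finger_force: 20.0
```

{"fn": "step_arm", "kwargs": {
  "series": [0, 0, 0, 0, 0.46, 0, 0, 0, 0, 0.42, 0, 0, 0, 0, 0.3, 0, 0, 0, 0, 0.2, 0, 0, 10, 0, 0.2, 0, 0, 20, 0, 0.2, 0, 0, 25, 0, 0.2, 0, 0, 25, 0, 0.2, 0, 0, 0, 0, 0]
}}

```text
clock: 12.75
eef_pos: [522.2, -373.6, 227.8]
eef_rot: [3.139, -0.003, 0.12]
wrist_force: [-0.4, -0.4, -0.6]
finger_gap: 82.0
finger_force: 0.0
```

```bash
python3 - <<'E'
from h import *
s,ds=shot("scene","s3"); P=cloud("scene",ds)
q=P[(P[...,0]>420)&(P[...,0]<600)&(P[...,1]>-430)&(P[...,1]<-320)&(P[...,2]>110)&(P[...,2]<166)]
print(np.histogram(q[:,0],bins=np.arange(430,610,8)))
cv2.imwrite("pics/c5.png",cv2.resize(s[40:150,170:290],(654,600)))
E
```

```text
(array([ 1,  0,  1,  0,  0,  0,  0,  0,  0,  3, 32, 55, 54, 10,  2,  0,  0,
        0,  4, 27, 32,  0]), array([430, 438, 446, 454, 462, 470, 478, 486, 494, 502, 510, 518, 526,
       534, 542, 550, 558, 566, 574, 582, 590, 598, 606]))
```

View pics/c5.png

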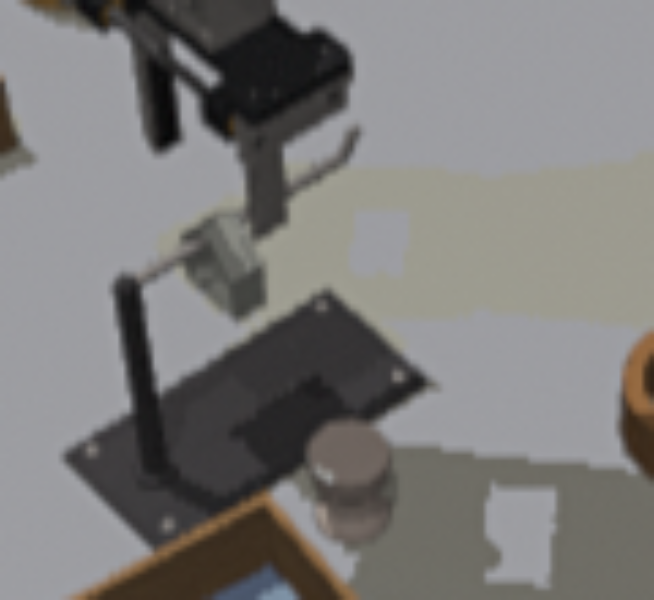

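The first tin hangs on the spare prong at about (225,265). Next is tin_2.

{"fn": "step_arm", "kwargs": {
  "series": [-2, 30, 0, 0.004, 0, -2, 45, 0, 0.004, 0, -2, 45, 0, 0.004, 0, -2, 45, 0, 0.004, 0, -2, 45, 0, 0.004, 0, -2, 45, 0, 0.004, 0, -2, 45, 0, 0.004, 0, -2, 45, 0, 0.004, 0, -2, 45, 0, 0.004, 0, -2, 45, 0, 0.004, 0, -2, 45, 0, 0.004, 0, -2, 45, 0, 0.004, 0, -2, 45, 0, 0.004, 0, -2, 45, 0, 0.004, 0, -2, 45, 0, 0.004, 0, 0, 45, 0, 0.004, 0, 0, 11, 0, 0.005, 0, 0, 0, 0, 0, 0]
}}

```text
clock: 15.05
eef_pos: [491.3, 342.6, 224.3]
eef_rot: [3.141, 0.002, 0.19]
wrist_force: [0.0, -0.8, -0.4]
finger_gap: 93.9
finger_force: 0.0
```

{"fn": "step_arm", "kwargs": {
  "series": [1, 0.4, -20, 0, 0, 0, 0, -20, 0, 0, 0, 0, -20, 0, 0, 0, 0, -12, 0, 0, 0, 0, -6, 0, 0, 0, 0, 0, 0, 0.4, 0, 0, 0, 0, 0.6, 0, 0, 0, 0, 1, 0, 0, 0, 0, 1, 0, 0, 0, 0, 1, 0, 0, 0, 0, 1]
}}

```text
clock: 16.42
eef_pos: [492.6, 343.3, 147.6]
eef_rot: [-3.141, -0.0, 0.189]
wrist_force: [-0.5, 1.3, 1.0]
finger_gap: 48.6
finger_force: 20.0
```

{"fn": "step_arm", "kwargs": {
  "series": [0, 0, 7, 0, 1, 0, 0, 7, 0, 1, 0, 0, 6, 0, 1, 0, 0, 5, 0, 1, 0, 0, 0, 0, 1, -10, -1.9, 0, 0, 1, -10, -1.9, 0, 0, 1, -10, -1.9, 0, 0, 1, -10, -1.9, 0, 0, 1, -10, -1.9, 0, 0, 1, -10, -1.9, 0, 0, 1, -10, -1.9, 0, 0, 1, -10, -1.9, 0, 0, 1, -10, -1.9, 0, 0, 1, -12, -2.3, 0, 0, 1, 0, 0, 0, 0, 1]
}}

```text
clock: 18.42
eef_pos: [390.0, 323.7, 172.6]
eef_rot: [-3.141, -0.0, 0.189]
wrist_force: [0.5, 0.1, -1.1]
finger_gap: 48.0
finger_force: 20.0
```

{"fn": "step_arm", "kwargs": {
  "series": [0, -30, 0, -0.004, 1, 0, -45, 0, -0.004, 1, 0, -45, 0, -0.004, 1, 0, -45, 0, -0.004, 1, 0, -45, 0, -0.004, 1, 0, -45, 0, -0.004, 1, 0, -45, 0, -0.004, 1, 0, -45, 0, -0.004, 1, 0, -45, 0, -0.004, 1, -1, -45, 0, -0.004, 1, -1, -45, 0, -0.004, 1, -1, -45, 0, -0.004, 1, -1, -45, 0, -0.004, 1, -1, -45, 0, -0.004, 1, -1, -45, 0, -0.004, 1, -1, -45, 0, -0.004, 1, -1, -8, 0, -0.005, 1, 0, 0, 0, 0, 1]
}}

```text
clock: 20.68
eef_pos: [382.5, -389.1, 172.1]
eef_rot: [-3.141, 0.0, 0.119]
wrist_force: [0.5, -0.3, -1.1]
finger_gap: 48.3
finger_force: 20.0
```

{"fn": "step_arm", "kwargs": {
  "series": [12, 1.4, 0, 0, 1, 12, 1.4, 0, 0, 1, 12, 1.4, 0, 0, 1, 12, 1.4, 0, 0, 1, 12, 1.4, 0, 0, 1, 12, 1.4, 0, 0, 1, 12, 1.4, 0, 0, 1, 12, 1.4, 0, 0, 1, 0, 0, 0, 0, 1, 0, 0, -6, 0, 1, 0, 0, -6, 0, 1, 0, 0, -5, 0, 1, 0, 0, -3, 0, 1, 0, 0, -3, 0, 1, 0, 0, -1, 0, 1, 0, 0, -1, 0, 1, 0, 0, 0, 0, 1]
}}

```text
clock: 22.8
eef_pos: [478.9, -378.5, 148.3]
eef_rot: [3.14, -0.001, 0.12]
wrist_force: [-0.1, -2.4, 4.9]
finger_gap: 48.2
finger_force: 20.0
```

Contact, so release and rise.

{"fn": "step_arm", "kwargs": {
  "series": [0, 0, 0, 0, 0.46, 0, 0, 0, 0, 0.42, 0, 0, 0, 0, 0.3, 0, 0, 0, 0, 0.2, 0, 0, 10, 0, 0.2, 0, 0, 20, 0, 0.2, 0, 0, 25, 0, 0.2, 0, 0, 25, 0, 0.2, 0, 0, 0, 0, 0]
}}

```text
clock: 23.92
eef_pos: [479.1, -378.5, 229.8]
eef_rot: [3.139, -0.003, 0.12]
wrist_force: [-0.6, 0.2, -0.2]
finger_gap: 82.1
finger_force: 0.0
```

{"fn": "step_arm", "kwargs": {
  "series": [4, 32, 0, 0.004, 0, 5, 45, 0, 0.004, 0, 5, 45, 0, 0.004, 0, 5, 45, 0, 0.004, 0, 5, 45, 0, 0.004, 0, 5, 45, 0, 0.004, 0, 5, 45, 0, 0.004, 0, 5, 45, 0, 0.004, 0, 5, 45, 0, 0.004, 0, 5, 45, 0, 0.004, 0, 5, 45, 0, 0.004, 0, 5, 45, 0, 0.004, 0, 5, 45, 0, 0.004, 0, 5, 45, 0, 0.004, 0, 5, 45, 0, 0.004, 0, 5, 45, 0, 0.005, 0, 0, 26, 0, 0.005, 0, 0, 0, 0, 0, 0]
}}

```text
clock: 26.18
eef_pos: [556.9, 356.3, 225.9]
eef_rot: [3.141, 0.002, 0.192]
wrist_force: [0.7, 0.3, 0.5]
finger_gap: 93.9
finger_force: 0.0
```

```bash
python3 - <<'E'
from h import *
s,ds=shot("scene","s4"); P=cloud("scene",ds); sat=cv2.cvtColor(s,cv2.COLOR_BGR2HSV)[...,1]
q=P[(P[...,0]>420)&(P[...,0]<600)&(P[...,1]>-430)&(P[...,1]<-320)&(P[...,2]>110)&(P[...,2]<166)]
print(np.histogram(q[:,0],bins=np.arange(430,610,8))[0])
q=P[(P[...,0]>500)&(P[...,0]<600)&(P[...,1]>310)&(P[...,1]<400)&(P[...,2]>125)&(sat>120)]
print(len(q),q.min(0),q.max(0)); print(manip.read_state()["eef_pos"])
print(proj("scene",[555,355,151]))
cv2.imwrite("pics/c6.png",np.hstack([cv2.resize(s[40:150,170:270],(400,440)),cv2.resize(s[200:310,300:400],(400,440))]))
E
```

```text
[ 0  0  1  0 24 37 61 33  0  8 28 52 57  9  0  0  0  1  5 23 34  0]
236 [538.33651325 310.5588734  125.09969267] [598.76270879 382.78866495 320.73304689]
[557.22404998 355.1257667  226.20522564]
[[352.09320305 270.27270711]]
```

View pics/c6.png

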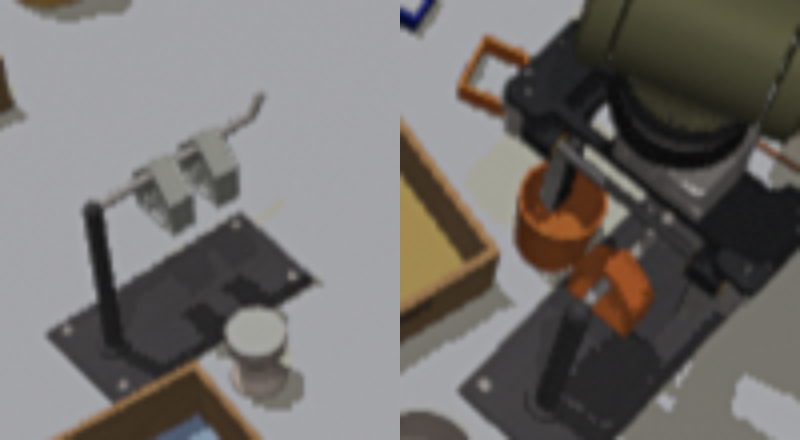

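Both tins hang on the spare prong at (165,190) and (215,165). The rear orange cutter at (615,285) is free, with the gripper above it.

{"fn": "step_arm", "kwargs": {
  "series": [-2, 0, -20, 0, 0, 0, 0, -20, 0, 0, 0, 0, -20, 0, 0, 0, 0, -12, 0, 0, 0, 0, -7, 0, 0, 0, 0, 0, 0, 0.4, 0, 0, 0, 0, 0.6, 0, 0, 0, 0, 1, 0, 0, 0, 0, 1, 0, 0, 0, 0, 1, 0, 0, 0, 0, 1]
}}

```text
clock: 27.6
eef_pos: [555.6, 355.1, 148.6]
eef_rot: [-3.141, -0.0, 0.19]
wrist_force: [-0.8, 1.1, 0.3]
finger_gap: 48.2
finger_force: 20.0
```

{"fn": "step_arm", "kwargs": {
  "series": [0, 0, 7, 0, 1, 0, 0, 7, 0, 1, 0, 0, 6, 0, 1, 0, 0, 5, 0, 1, 0, 0, 0, 0, 1, -12, -2.3, 0, 0, 1, -12, -2.3, 0, 0, 1, -12, -2.3, 0, 0, 1, -12, -2.3, 0, 0, 1, -12, -2.3, 0, 0, 1, -12, -2.3, 0, 0, 1, -12, -2.3, 0, 0, 1, -12, -2.3, 0, 0, 1, -12, -2.3, 0, 0, 1, -12, -2.3, 0, 0, 1, -12, -2.3, 0, 0, 1, -12, -2.3, 0, 0, 1, -12, -2.3, 0, 0, 1, -12, -2.3, 0, 0, 1, 0, 0, 0, 0, 1]
}}

```text
clock: 30.1
eef_pos: [387.0, 322.8, 173.6]
eef_rot: [-3.141, -0.0, 0.19]
wrist_force: [0.4, 0.1, -0.1]
finger_gap: 48.4
finger_force: 20.0
```

{"fn": "step_arm", "kwargs": {
  "series": [0, -31, 5, -0.019, 1, 0, -31, 5, -0.019, 1, 0, -31, 5, -0.019, 1, 0, -30, 5, -0.019, 1, 42, 0, 0, -0.019, 1, 42, 0, 0, -0.019, 1, 42, 0, 0, -0.019, 1, 42, 0, 0, -0.019, 1, 42, 0, 0, -0.019, 1, 43, 0, 0, -0.019, 1, 0, 0, -30, 0, 1, 0, 0, -30, 0, 1, 0, 0, -30, 0, 1, 0, 0, -25, 0, 1, 0, 0, -20, 0, 1, 0, 0, -10, 0, 1, 0, 0, -5, 0, 1, 0, 0, 0, 0, 1]
}}

```text
clock: 32.35
eef_pos: [640.9, 199.9, 43.8]
eef_rot: [-3.141, -0.001, -0.0]
wrist_force: [-0.1, 0.4, -0.3]
finger_gap: 48.3
finger_force: 20.0
```

{"fn": "step_arm", "kwargs": {
  "series": [0, 0, -4, 0, 1, 0, 0, -4, 0, 1, 0, 0, -2, 0, 1, 0, 0, -1, 0, 1, 0, 0, 0, 0, 1]
}}

```text
clock: 32.98
eef_pos: [640.7, 199.8, 32.7]
eef_rot: [-3.142, -0.0, -0.0]
wrist_force: [0.3, -0.3, 1.4]
finger_gap: 48.5
finger_force: 20.0
```

{"fn": "step_arm", "kwargs": {
  "series": [0, 0, -0.5, 0, 1, 0, 0, -0.5, 0, 1, 0, 0, 0, 0, 1]
}}

```text
clock: 33.35
eef_pos: [640.8, 199.6, 31.9]
eef_rot: [3.141, -0.001, -0.0]
wrist_force: [-2.0, -2.0, 5.1]
finger_gap: 48.2
finger_force: 20.0
```

{"fn": "step_arm", "kwargs": {
  "series": [0, 0, 0, 0, 0.46, 0, 0, 0, 0, 0.42, 0, 0, 0, 0, 0.3, 0, 0, 0, 0, 0.3, 0, 0, 15, 0, 0.3, 0, 0, 35, 0, 0.3, 0, 0, 45, 0, 0.3, 0, 0, 50, 0, 0.3, 0, 0, 55, 0, 0.3, -35, 30, 0, 0, 0.2, -35, 30, 0, 0, 0.2, -35, 30, 0, 0, 0.2, -35, 20, 0, 0, 0.2, 0, 0, 0, 0, 0.2]
}}

```text
clock: 35.1
eef_pos: [499.0, 311.1, 233.0]
eef_rot: [-3.141, -0.001, 0.003]
wrist_force: [0.9, -0.9, -0.7]
finger_gap: 75.2
finger_force: 0.0
```

```bash
cat > m2.py <<'E'
from h import *
import sys
k=sys.argv[1]
s,ds=shot("scene","s"+k); t,dt=shot("top","t"+k); P=cloud("scene",ds)
for c in 'ob':
    m=(cmask(s,c)>0)&(P[...,0]>330)&(P[...,0]<565)&(P[...,1]>-200)&(P[...,1]<250)&(P[...,2]<40)&(P[...,2]>3)
    m=cv2.morphologyEx(m.astype(np.uint8),cv2.MORPH_CLOSE,np.ones((5,5)))
    n,L,st,ce=cv2.connectedComponentsWithStats(m)
    for i in range(1,n):
        if st[i,4]<50: continue
        q=P[(L==i)].mean(0); print(c,"blob",st[i,4],q.round())
        for nm,I in(("both",dict(scene=s,top=t)),("scene",dict(scene=s))):
            x,f=fitcut(I,c,q[:2]); g=x[:2]-12*np.array([np.cos(x[2]),np.sin(x[2])])
            print("  ",nm,x[:2].round(1),"th",(x[2]%6.283).round(2),"cost",round(f,2),"grip",g.round(1))
print(manip.read_state()["eef_pos"].round(1),manip.read_state()["joints"].round(2))
E
python3 m2.py 5
```

```text
o blob 147 [445. -56.  15.]
   both [443.3 -50.2] th 1.58 cost 1.32 grip [443.4 -62.2]
   scene [441.5 -51.9] th 1.64 cost 0.5 grip [442.3 -63.9]
o blob 71 [564. -88.  30.]
   both [566.6 -49.7] th 4.11 cost 1.8 grip [573.4 -39.9]
   scene [567.5 -24.5] th 4.12 cost 0.74 grip [574.2 -14.5]
o blob 107 [563.  63.  25.]
   both [594.   -2.5] th 4.63 cost 1.46 grip [594.9   9.4]
   scene [584.2   8.5] th 2.52 cost 0.7 grip [594.    1.6]
o blob 167 [462. 152.  15.]
   both [459.8 151.6] th 2.14 cost 1.41 grip [466.2 141.5]
   scene [459.2 152.7] th 2.16 cost 0.69 grip [465.9 142.8]
o blob 51 [502. 246.  22.]
   both [483.9 253.3] th 2.52 cost 1.53 grip [493.7 246.3]
   scene [489.1 261.3] th 2.53 cost 0.67 grip [498.9 254.4]
b blob 129 [480.  52.  27.]
   both [476.8  48.5] th 1.06 cost 1.32 grip [470.9  38. ]
   scene [475.8  49.5] th 0.95 cost 0.52 grip [468.9  39.7]
[500.9 309.8 232.4] [ 0.49  0.38  1.4  -0.    1.35  2.06]
```

View pics/s5.png

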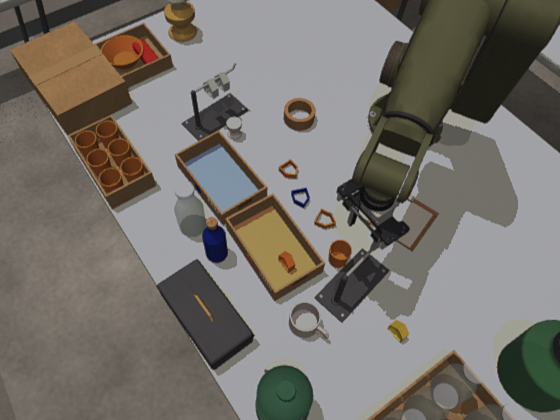

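The rear orange cutter stands in its carton at (287,262), and the table cutters have not moved. I'll check the fitted headings with an overlay.

```bash
python3 - <<'E'
from h import *
s=cv2.imread("pics/s5.png"); a=s[150:240,275:350]; big=cv2.resize(a,None,fx=6,fy=6,interpolation=cv2.INTER_CUBIC); b0=big.copy()
for x,y,t in((459.5,152,2.15),(476.3,49,1.0),(442,-51,1.6)):
    d=np.array([np.cos(t),np.sin(t)]); w=np.array([-d[1],d[0]])
    q=np.array([[x,y]])+V[:,1:]*d+V[:,:1]*w
    for z,c in((22,(0,255,0)),(0,(0,255,255))):
        u=(proj("scene",np.c_[q,np.full(5,z)])-[275,150])*6+3; cv2.polylines(big,[u.astype(np.int32)],True,c,1)
cv2.imwrite("pics/ov.png",cv2.resize(np.hstack([b0,big]),(790,474)))
E
```

```text
(no output)
```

View pics/ov.png

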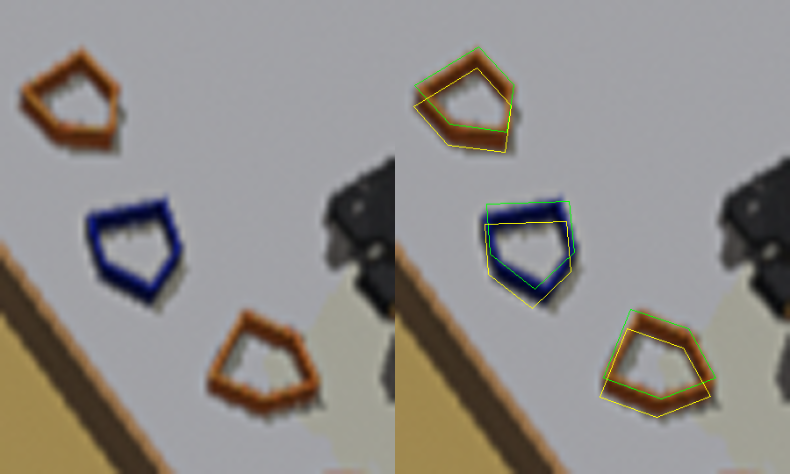

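The overlay matches o1 and o2. The blue one is really turned about 7° further, so its heading is near 1.12. I'll go to o1 first.

{"fn": "step_arm", "kwargs": {
  "series": [-3, -14, 0, 0.18, 0, -3, -14, 0, 0.18, 0, -3, -14, 0, 0.18, 0, -3, -14, 0, 0.18, 0, -3, -14, 0, 0.18, 0, -3, -14, 0, 0.18, 0, -3, -14, -18, 0.18, 0, -3, -14, -18, 0.18, 0, -3, -14, -18, 0.18, 0, -3, -14, -18, 0.18, 0, -3, -14, -18, 0.18, 0, -2, -14, -18, 0.17, 0, 0, 0, -30, 0, 0, 0, 0, -25, 0, 0, 0, 0, -20, 0, 0, 0, 0, 0, 0, 0]
}}

```text
clock: 37.2
eef_pos: [465.6, 140.9, 47.6]
eef_rot: [-3.139, -0.001, 2.149]
wrist_force: [-0.7, 0.5, 0.3]
finger_gap: 94.1
finger_force: 0.0
```

{"fn": "step_arm", "kwargs": {
  "series": [0, 1, -10, 0, 0, 0, 0, -6, 0, 0, 0, 0, -3, 0, 0, 0, 0, 0, 0, 0.35, 0, 0, 0, 0, 0.42, 0, 0, 0, 0, 1, 0, 0, 0, 0, 1, 0, 0, 0, 0, 1, 0, 0, 0, 0, 1]
}}

```text
clock: 38.33
eef_pos: [465.7, 142.8, 29.5]
eef_rot: [3.142, 0.0, 2.15]
wrist_force: [-0.3, -0.2, 1.6]
finger_gap: 48.8
finger_force: 19.5
```

{"fn": "step_arm", "kwargs": {
  "series": [0, 0, 15, 0, 1, 0, 0, 40, 0, 1, 0, 0, 45, 0, 1, 0, 0, 20, 0, 1, 16, -1, 0, -0.18, 1, 16, -1, 0, -0.18, 1, 16, -1, 0, -0.18, 1, 16, -1, 0, -0.18, 1, 16, -1, 0, -0.18, 1, 16, -1, 0, -0.18, 1, 16, -1, 0, -0.18, 1, 16, -1, 0, -0.18, 1, 16, -1, 0, -0.18, 1, 16, -1, 0, -0.18, 1, 15, -2, 0, -0.18, 1, 15, -2, 0, -0.17, 1, 0, 0, 0, 0, 1]
}}

```text
clock: 40.45
eef_pos: [655.9, 128.6, 150.0]
eef_rot: [-3.142, -0.0, 0.0]
wrist_force: [0.5, -0.4, -0.2]
finger_gap: 48.4
finger_force: 19.5
```

{"fn": "step_arm", "kwargs": {
  "series": [0, 0, -30, 0, 1, 0, 0, -30, 0, 1, 0, 0, -25, 0, 1, 0, 0, -15, 0, 1, 0, 0, -8, 0, 1, 0, 0, -4, 0, 1, 0, 0, -1, 0, 1, 0, 0, -1, 0, 1, 0, 0, 0, 0, 1]
}}

```text
clock: 41.58
eef_pos: [655.7, 128.8, 35.7]
eef_rot: [-3.142, -0.0, -0.0]
wrist_force: [0.0, 0.2, -0.3]
finger_gap: 48.7
finger_force: 19.5
```

{"fn": "step_arm", "kwargs": {
  "series": [0, 0, -0.6, 0, 1, 0, 0, -0.6, 0, 1, 0, 0, 0, 0, 1]
}}

```text
clock: 41.95
eef_pos: [655.8, 128.8, 35.5]
eef_rot: [-3.142, -0.001, -0.0]
wrist_force: [-5.6, -0.8, 9.2]
finger_gap: 48.9
finger_force: 19.6
```

{"fn": "step_arm", "kwargs": {
  "series": [0, 0, 0, 0, 0.46, 0, 0, 0, 0, 0.42, 0, 0, 0, 0, 0.34, 0, 0, 0, 0, 0.34, 0, 0, 10, 0, 0.34, 0, 0, 30, 0, 0.34, 0, 0, 40, 0, 0.34, 0, 0, 40, 0, 0.34, -30, 30, 30, 0, 0.2, -40, 30, 30, 0, 0, -40, 30, 0, 0, 0, -40, 30, 0, 0, 0, 0, 0, 0, 0, 0]
}}

```text
clock: 43.58
eef_pos: [503.8, 250.5, 215.6]
eef_rot: [-3.141, -0.001, 0.003]
wrist_force: [1.5, -0.2, 0.2]
finger_gap: 94.0
finger_force: 0.0
```

```bash
sed -i 's/330)&(P\[...,0\]<565)/330)\&(P[...,0]<550)/; s/(40|x)//' h.py m2.py; sed -i 's/(105,100,40)/(105,100,20)/' h.py; python3 m2.py 6
```

```text
o blob 148 [448. -28.  15.]
   both [446.5 -24. ] th 1.56 cost 1.36 grip [446.5 -36. ]
   scene [444.4 -22.5] th 1.53 cost 0.56 grip [443.9 -34.5]
b blob 129 [475.  47.  16.]
   both [476.8  48.6] th 1.08 cost 1.32 grip [471.2  37.9]
   scene [475.8  50.1] th 0.99 cost 0.52 grip [469.2  40.1]
[505.8 248.9 215.1] [ 0.39  0.34  1.5  -0.    1.3   1.96]
```

View pics/s6.png

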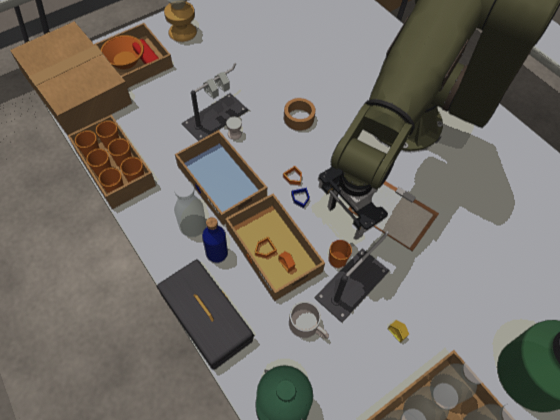

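Two orange cutters are in the carton, at (265,248) and (287,262). The table orange o2 was knocked about 27 mm and is now at (292,175). I'll go to its new pose.

{"fn": "step_arm", "kwargs": {
  "series": [-7, -32, 0, 0.172, 0, -7, -32, 0, 0.172, 0, -7, -32, 0, 0.172, 0, -7, -32, 0, 0.172, 0, -7, -32, 0, 0.172, 0, -7, -32, 0, 0.172, 0, -7, -32, 0, 0.172, 0, -7, -32, 0, 0.172, 0, -5, -29, 0, 0.172, 0, 0, 0, -40, 0, 0, 0, 0, -40, 0, 0, 0, 0, -40, 0, 0, 0, 0, -35, 0, 0, 0, 0, -13, 0, 0, 0, 0, 0, 0, 0]
}}

```text
clock: 45.55
eef_pos: [444.9, -36.7, 46.3]
eef_rot: [-3.141, -0.0, 1.547]
wrist_force: [0.5, -0.8, 0.1]
finger_gap: 94.2
finger_force: 0.0
```

{"fn": "step_arm", "kwargs": {
  "series": [0, 1, -10, 0, 0, 0, 0, -5, 0, 0, 0, 0, -2, 0, 0, 0, 0, 0, 0, 0.35, 0, 0, 0, 0, 0.42, 0, 0, 0, 0, 1, 0, 0, 0, 0, 1, 0, 0, 0, 0, 1, 0, 0, 0, 0, 1]
}}

```text
clock: 46.68
eef_pos: [444.7, -35.2, 29.3]
eef_rot: [3.141, 0.0, 1.548]
wrist_force: [-0.4, -0.1, 1.9]
finger_gap: 48.4
finger_force: 19.7
```

{"fn": "step_arm", "kwargs": {
  "series": [0, 0, 15, 0, 1, 0, 0, 40, 0, 1, 0, 0, 45, 0, 1, 0, 0, 20, 0, 1, 19, 11, 0, -0.172, 1, 19, 11, 0, -0.172, 1, 19, 11, 0, -0.172, 1, 19, 11, 0, -0.172, 1, 19, 11, 0, -0.172, 1, 19, 11, 0, -0.172, 1, 19, 11, 0, -0.172, 1, 19, 11, 0, -0.172, 1, 18, 12, 0, -0.172, 1, 0, 0, -30, 0, 1, 0, 0, -30, 0, 1, 0, 0, -25, 0, 1, 0, 0, -15, 0, 1, 0, 0, -8, 0, 1, 0, 0, -4, 0, 1, 0, 0, 0, 0, 1]
}}

```text
clock: 49.18
eef_pos: [614.8, 64.8, 37.7]
eef_rot: [-3.142, -0.001, -0.0]
wrist_force: [0.3, -0.2, -0.6]
finger_gap: 48.5
finger_force: 19.7
```

{"fn": "step_arm", "kwargs": {
  "series": [0, 0, -1, 0, 1, 0, 0, -1, 0, 1, 0, 0, 0, 0, 1]
}}

```text
clock: 49.55
eef_pos: [614.7, 64.8, 35.3]
eef_rot: [-3.142, -0.0, -0.0]
wrist_force: [-0.2, 0.3, -0.4]
finger_gap: 48.4
finger_force: 19.7
```

{"fn": "step_arm", "kwargs": {
  "series": [0, 0, -0.6, 0, 1, 0, 0, -0.6, 0, 1, 0, 0, 0, 0, 1]
}}

```text
clock: 49.92
eef_pos: [614.8, 64.8, 35.3]
eef_rot: [3.142, -0.0, -0.0]
wrist_force: [-6.5, 0.8, 13.1]
finger_gap: 48.2
finger_force: 19.7
```

{"fn": "step_arm", "kwargs": {
  "series": [0, 0, 0, 0, 0.46, 0, 0, 0, 0, 0.42, 0, 0, 0, 0, 0.34, 0, 0, 0, 0, 0.34, 0, 0, 10, 0, 0.34, 0, 0, 30, 0, 0.34, 0, 0, 40, 0, 0.34, 0, 0, 40, 0, 0.34, -30, 30, 0, 0.18, 0.2, -30, 30, 0, 0.18, 0, -30, 30, 0, 0.18, 0, -20, 30, 0, 0.18, 0, 0, 0, 0, 0.18, 0, 0, 0, 0, 0.18, 0, 0, 0, 0, 0, 0]
}}

```text
clock: 51.8
eef_pos: [504.7, 184.9, 154.7]
eef_rot: [3.141, -0.001, 1.079]
wrist_force: [0.2, -0.1, 0.4]
finger_gap: 94.1
finger_force: 0.0
```

```bash
python3 m2.py 7
```

```text
[504.7 184.7 154.4] [ 0.28  0.35  1.64 -0.    1.15  0.78]
```

```bash
python3 - <<'E'
from h import *
for n in("top","scene"):
    p=cv2.imread(f"pics/{n[0]}7.png"); P=cloud(n,np.load(f"pics/{n[0]}7.npy")); m=cmask(p,'b')>0
    k,L,st,ce=cv2.connectedComponentsWithStats(cv2.dilate(m.astype(np.uint8),np.ones((3,3))))
    for i in range(1,k):
        if st[i,4]>40:
            q=P[(L==i)&m]; print(n,st[i],q.mean(0).round())
    print(proj(n,[476,49,15]))
p=cv2.imread("pics/t7.png"); cv2.imwrite("pics/c8.png",np.hstack([cv2.resize(p[180:320,180:340],(400,350)),cv2.resize(cv2.imread("pics/s7.png")[130:270,240:400],(400,350))]))
E
```

```text
top [270 158  14  17 132] [775.  38. 132.]
top [267 258  21  19 156] [479.  43.  21.]
[[275.78212345 266.04463165]]
scene [194 184   8  10  49] [ 722. -140.   39.]
scene [291 189   8  16  84] [502.  49.  45.]
scene [201 225  27  38 802] [790.  77. 105.]
[[300.37860923 197.29129775]]
```

View pics/c8.png

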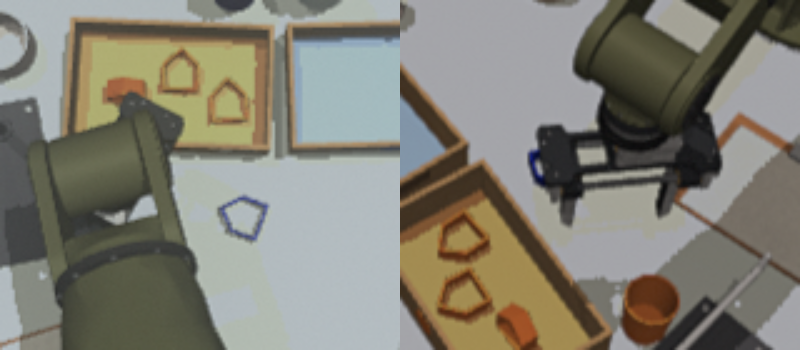

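Both orange table cutters lie in the orange carton, at (180,72) and (228,102), with the rear one standing at (125,92). The blue one has not moved, at (243,217).

{"fn": "step_arm", "kwargs": {
  "series": [-8, -35, 0, 0.03, 0, -8, -35, 0, 0.03, 0, -8, -35, 0, 0.02, 0, -8, -35, 0, 0, 0, -2, -7, 0, 0, 0, 0, 0, -40, 0, 0, 0, 0, -40, 0, 0, 0, 0, -28, 0, 0, 0, 0, -10, 0, 0, 0, 0, -6, 0, 0, 0, 0, -2, 0, 0, 0, 0, 0, 0, 0.35, 0, 0, 0, 0, 0.42, 0, 0, 0, 0, 1, 0, 0, 0, 0, 1, 0, 0, 0, 0, 1, 0, 0, 0, 0, 1]
}}

```text
clock: 54.02
eef_pos: [470.6, 37.8, 28.1]
eef_rot: [-3.142, 0.0, 1.16]
wrist_force: [1.2, -0.3, 1.0]
finger_gap: 48.0
finger_force: 19.8
```

{"fn": "step_arm", "kwargs": {
  "series": [0, 0, 15, 0, 1, 0, 0, 40, 0, 1, 0, 0, 45, 0, 1, 0, 0, 22, 0, 1, 22, -27, 0, -0.166, 1, 22, -27, 0, -0.166, 1, 22, -27, 0, -0.166, 1, 22, -27, 0, -0.166, 1, 22, -27, 0, -0.166, 1, 22, -27, 0, -0.166, 1, 22, -26, 0, -0.166, 1, 0, 0, -30, 0, 1, 0, 0, -30, 0, 1, 0, 0, -25, 0, 1, 0, 0, -15, 0, 1, 0, 0, -8, 0, 1, 0, 0, -4, 0, 1, 0, 0, -2, 0, 1, 0, 0, 0, 0, 1]
}}

```text
clock: 56.4
eef_pos: [624.8, -150.3, 36.5]
eef_rot: [3.141, -0.001, -0.002]
wrist_force: [0.0, -0.4, -0.5]
finger_gap: 48.3
finger_force: 19.8
```

{"fn": "step_arm", "kwargs": {
  "series": [0, 0, -1, 0, 1, 0, 0, 0, 0, 1]
}}

```text
clock: 56.65
eef_pos: [624.7, -150.2, 35.2]
eef_rot: [3.142, -0.0, -0.002]
wrist_force: [-0.1, 0.3, -1.3]
finger_gap: 48.2
finger_force: 19.8
```

{"fn": "step_arm", "kwargs": {
  "series": [0, 0, -0.7, 0, 1, 0, 0, 0, 0, 1]
}}

```text
clock: 56.9
eef_pos: [624.6, -150.2, 34.3]
eef_rot: [3.142, 0.0, -0.002]
wrist_force: [0.5, -1.0, -1.2]
finger_gap: 48.0
finger_force: 19.8
```

{"fn": "step_arm", "kwargs": {
  "series": [0, 0, -0.7, 0, 1, 0, 0, 0, 0, 1]
}}

```text
clock: 57.15
eef_pos: [624.7, -150.2, 34.1]
eef_rot: [3.142, -0.0, -0.002]
wrist_force: [-2.7, 0.2, 5.6]
finger_gap: 48.1
finger_force: 19.8
```

Contact, so release, rise and retreat for a final look.

{"fn": "step_arm", "kwargs": {
  "series": [0, 0, 0, 0, 0.46, 0, 0, 0, 0, 0.42, 0, 0, 0, 0, 0.34, 0, 0, 0, 0, 0.34, 0, 0, 10, 0, 0.34, 0, 0, 30, 0, 0.34, 0, 0, 40, 0, 0.34, 0, 0, 50, 0, 0.34, 0, 0, 50, 0, 0.2, -40, 20, 0, 0, 0, -45, 20, 0, 0, 0, -45, 20, 0, 0, 0, -45, 20, 0, 0, 0, -40, 20, 0, 0, 0, 0, 0, 0, 0, 0]
}}

```text
clock: 59.02
eef_pos: [408.2, -49.4, 214.8]
eef_rot: [3.141, -0.002, -0.001]
wrist_force: [0.7, 0.3, -0.1]
finger_gap: 93.9
finger_force: 0.0
```

```bash
python3 - <<'E'
from h import *
shot("scene","s9"); print(manip.read_state()["wrist_force"].round(1))
E
```

```text
[ 0.4 -0.   0. ]
```

View pics/s9.png

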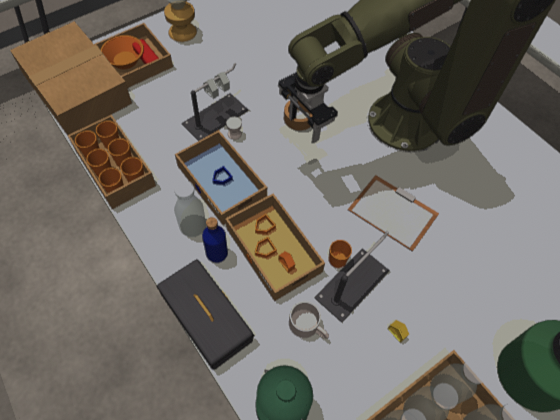

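The blue cutter lies in the blue carton (222,177). The three orange ones are in the orange carton at (265,226), (265,248) and (287,262). Both tins hang on the spare prong (218,82), and the other wares stand where they were.

```bash
python3 -c "
from cell import manip; print(manip.sign_off())"
```

```text
the job is handed in; nothing more can be done
None
```

The job is done and handed in: all three orange cutters are in the orange carton and the one blue cutter is in the blue, both tins hang on the spare prong, and the other wares were left standing where they were.

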